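Pack out the thin stop and hold the blank flush

ROBOT

A 6-joint arm with a two-finger parallel gripper is mounted at the origin on the work surface. World frame = base frame: x ahead of the robot, y to its left, z up, the work surface at z = 0. Lengths are in m, angles in rad, forces in N, time in s.
With the tool pointing down it reaches from about 0.35 to 0.775 m from the base axis. Payload 7.3 kg.
Tool frame: the origin (TCP) lies at the very end of the fingers, on their centre line; the grasp point (between the pads) lies 19 mm behind it; z points along the fingers, y is the line along which they close (so a half turn about z gives the same grasp; the last joint's range is limited). The gripper opens to 92 mm and grips with 3 to 60 N. Pads are 19 mm wide; open, the fingers measure 130 mm over their backs; the gripper's body (75 mm by 190 mm) begins 47 mm behind the grasp point.
Start: joints at [-1.317, 0.342, 1.524, -0, 1.275, -0.146], TCP at [0.204, -0.484, 0.227] pointing down, gripper open.
Joint ranges: [-2.53, 2.53], [-0.77, 2.02], [0.04, 2.7], [-1, 4.14], [0.28, 2.66], [-3.11, 3.11]. Speed limits (rad/s): [2.57, 2.57, 3.14, 3.14, 3.14, 3.14].

INTERFACE

Orientations are given as [roll, pitch, yaw] about the fixed x, y, z axes, in that order (R = Rz(yaw) Ry(pitch) Rx(roll)).
In Python, from cell import robot gives the robot as it stands. The module is installed in compiled form; this text tells all that it offers.
- The arm moves only by the tool arm_command, never from a script. Its argument "moves" is a list of rows, each a list of 3 entries, a list of its own where there are three numbers: the shift along the tool's x, y, z in m, then the turn, a rotation vector about the tool's x, y, z in rad, then the finger opening in m, from 0 to 0.0918. In form: [[[dx, dy, dz], [ax, ay, az], claw], ...]. A call has exactly 5 rows; each row is the pose to reach, as a shift and turn from the pose commanded when the call began, along the tool's axes at that moment; what a row does not reach only later rows make up. A row lasts 1/10 s, in which the tool goes at most 50 mm and 8.59 degrees, less where a joint would pass 70% of its speed; a pose out of reach is approached as far as the arm can. A call with a gripper value outside its range is refused whole. The fingers move at their own pace and stop on an object; "squeeze" is the grip in N (left out, the last holds). Time passes only in rows, so rows that repeat a pose let the fingers close, or fill a call up. It gives the time, the measured TCP pose, the force, the opening and the grip force at its end, in the units of the state.
- robot.observe(): the state, without advancing time (a new reading comes with each control period).
- robot.read_camera(name): name is "scene" or "top" or "wrist"; returns the picture (420x560x3 uint8, red, green, blue); there is no depth.
- robot.camera_model(name): a dict with "fx", "fy", "cx", "cy" (pixels), "R" (3x3) and "t" (3): a world point X has camera coordinates R X + t. Camera axes: x right, y down, z forward; pixel columns grow to the right and rows downward; lengths in m; the calibration is good to about 2 mm. The wrist camera is an equidistant fisheye: a pixel r from the principal point sees the ray r / f radians off the axis. A picture is of the moment at which its call begins: read the wrist's pose just before it. camera_model takes no time and is no camera call; for the wrist camera it gives the pose at the moment of the call.
- robot.hand_in(): hands the job in; it is judged then, once.
The state is a dict: "time": time; "qpos": joint angles; "qvel": joint speeds; "joint_efforts": joint torques, N m; "tool_pos": TCP position; "tool_rot": TCP orientation; "contact_force": force on the tool from outside, world axes, zero at the start; "torque": the same for the moment, N m; "opening": finger opening in m; "grip_force": force on a finger pad.
Only numpy, scipy, OpenCV 4.12 (cv2) and the standard library are available. Lean on these libraries where they do the work, as an engineer would, in place of code of your own. Each camera call takes 0.05 s, during which the arm holds its last target. There are 200 camera calls.

TASK

The aluminium blank in the bench jig must stand square to the blue fence, but one of the fence's two stop pads is thin. Slide the yellow-handled steel spacer upright into the gap between blank and fence in front of the thin copper pad, squarely and down on the jig's bed, where the gap is wide enough (never in front of the thick red pad), and let go of it. Then push the blank firmly flush against the spacer and the red pad and finish while still holding it pressed there; leave the other things on the bench alone.

Things in the scene. Friction and masses are not known exactly. Their poses are not given: they have to be found in the camera images.
- jig: Fixed jig. Origin: centre of its underside, on the bench; x points from the blank to the fence, y along the fence. Dark, oiled, slippery steel bed 150 (x) x 200 (y) x 10 mm high; blue fence on its +x edge, 25 thick, 200 long, top 40 mm above the bench, face (towards -x) at x = +50 mm. The two pads sit on that face at y = +45 and -45 mm; which is which changes.
- pad_thin: Thin copper stop pad fixed to the fence face, 4 mm thick, 40 wide (y), 28 high. Origin: on the fence face, in the middle of the pad's width, at bed height (10 mm above the bench). Axes as the jig; the pad's front lies at its x = -4 mm. The gap between it and the blank starts at 20 to 30 mm. Pad and spacer together are as thick as the red pad.
- pad_full: Thick red stop pad fixed to the fence face, 20 mm thick, 40 wide (y), 28 high. Origin and axes as for the thin pad; its front lies at its x = -20 mm. The gap between it and the blank starts at 4 to 14 mm, too narrow for the spacer.
- blank_mid (a point): Centre of the loose aluminium blank, a block 50 (x) x 130 (y) x 30 mm high (about 0.5 kg) lying on the jig's bed, free to slide; axes roughly as the jig's (within 0.03 rad at the start). Its +x face looks at the pads; the robot-side (-x) face is the one to push. Sits with its underside 10 mm above the bench; flush, its centre is at x = +5 mm of the jig.
- spacer_mid (a point): Centre (half-way up) of the loose spacer that stands upright on the bench, 72 mm high: lower half a steel block 16 (x) x 40 (y) x 36 mm high, upper half a yellow handle 16 (x) x 24 (y) x 36 mm high on its middle. Same both ways round, about 0.2 kg. Its x is the thickness that goes into the gap; in place, the handle stands clear above blank and fence.
- hammer: Hammer lying on the bench, a bystander: about 300 mm long along its x, head to +x. Leave alone.
- parts_box: Open blue plastic box 90 (x) x 120 (y) x 40 mm high standing on the bench, a bystander; origin: centre of its underside. Leave alone.
- square: Steel try square lying on the bench, a bystander: dark stock 18 x 80 x 16 mm high about the origin (underside), blade 100 mm long to its +x. Leave alone.
Things that resemble listed ones, but are neither listed nor needed, are in the scene too. Leave any purple look-alike of the part that bears spacer_mid alone.

How it is judged:
By the outcome, as a careful person would: the job done as asked, in the order asked, and still so for the second after the job is handed in, while the arm keeps its last pose, push and grip.
It also fails if it takes over 64 s, if anything falls off the work surface, if the arm or the gripper's body presses on something with over 40 N, if the wrist force passes 120 N, or if a joint passes its speed limit or range.

## Working session

There is one attempt and no reset: what is moved stays moved. The work goes in short steps, Python scripts to look and compute and a tool call to move; the robot and the scene stay as the last step left them, time stands still between calls to the robot, and variables do not carry over. Pictures are saved under pics/ and viewed, at most 10 in all, crops included, and the job is handed in when it is done.

Besides the shell and the picture viewer there is one more tool, called after "Call:" as name([rows], argument=value, ...), one row to a line, values as JSON. arm_command: Moves the arm, as the interface text tells. Its arguments: {"type":"object","properties":{"moves":{"type":"array"},"squeeze":{"type":"number"}},"required":["moves"]}

```bash
mkdir -p pics; python3 - <<'E'
from cell import robot
import cv2,numpy as np
print(robot.observe())
for n in ("top","scene"):
    im=robot.read_camera(n); cv2.imwrite(f"pics/{n}0.png",im[:,:,::-1]); m=robot.camera_model(n); print(n,m)
E
```

```text
{'time': 0.0, 'qpos': array([-1.31701911e+00,  3.42692556e-01,  1.52503934e+00,  3.85035030e-05,
        1.27544112e+00, -1.45977462e-01]), 'qvel': array([ 0.00020245, -0.00010498, -0.00122934,  0.00068672, -0.00119594,
       -0.00030817]), 'joint_efforts': array([-1.67257822e-03, -4.31255865e+01, -2.44218671e+01,  7.18111242e-02,
        5.61797374e-02, -9.93968547e-05]), 'tool_pos': array([ 0.20425925, -0.4831688 ,  0.22605286]), 'tool_rot': array([-3.14003446e+00, -2.66304456e-04,  3.99743234e-01]), 'contact_force': array([-0.64734962,  0.20563728,  0.07863215]), 'torque': array([-0.00311565, -0.00316389,  0.01164061]), 'grip_force': 0.0, 'opening': 0.09201919427597}
top {'fx': 457.8620845271958, 'fy': 457.8620845271958, 'cx': 280.3563264671942, 'cy': 212.37437028822666, 'R': array([[-0.01184947, -0.99988524, -0.00943863],
       [-0.99652587,  0.0125868 , -0.08232721],
       [ 0.08243656,  0.00843031, -0.99656066]]), 't': array([-8.64153198e-04,  4.94695097e-01,  1.00209262e+00])}
scene {'fx': 452.739741959827, 'fy': 452.739741959827, 'cx': 269.50595876158724, 'cy': 204.90378455658336, 'R': array([[ 0.4070926 ,  0.91331721, -0.0112822 ],
       [ 0.51737709, -0.24075453, -0.82119316],
       [-0.75272609,  0.3284645 , -0.57053879]]), 't': array([-0.22065187, -0.23232066,  1.5557872 ])}
```

View pics/top0.png

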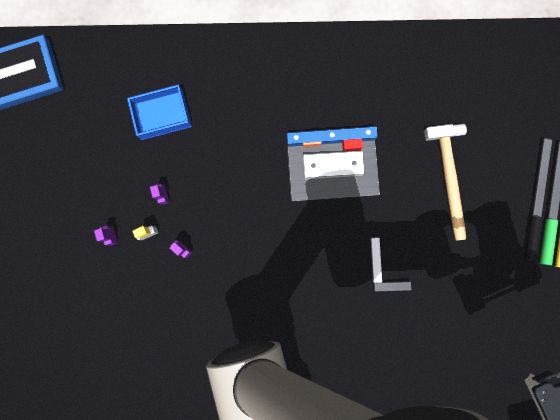

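View pics/scene0.png

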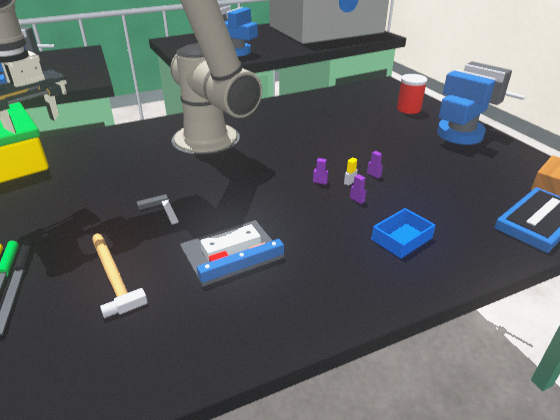

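The top view shows the jig around (333,163): copper pad on the left near (312,143), red pad on the right near (352,145). The spacer (yellow) is at (145,232), with purple look-alikes at (105,235), (159,193) and (180,249). The scene view agrees.

```bash
cat > h.py <<'E'
import cv2,numpy as np
from cell import robot
def ray(m,uv,wrist=False):
    uv=np.atleast_2d(uv).astype(float); x=(uv[:,0]-m['cx'])/m['fx']; y=(uv[:,1]-m['cy'])/m['fy']
    if wrist:
        r=np.hypot(x,y)+1e-12; d=np.c_[x/r*np.sin(r),y/r*np.sin(r),np.cos(r)]
    else: d=np.c_[x,y,np.ones(len(x))]
    R=np.array(m['R']); return -R.T@m['t'], d@R
def plane(m,uv,z,wrist=False):
    c,d=ray(m,uv,wrist); return c+d*((z-c[2])/d[:,2])[:,None]
def mask(im,lo,hi,amin=15):
    hsv=cv2.cvtColor(im,cv2.COLOR_RGB2HSV); k=cv2.inRange(hsv,np.array(lo),np.array(hi))
    n,l,s,c=cv2.connectedComponentsWithStats(k)
    return k,l,[(i,s[i],c[i]) for i in range(1,n) if s[i,4]>=amin]
COL=dict(yellow=((22,120,90),(33,255,255)),blue=((100,150,60),(118,255,255)),red=((0,180,70),(5,255,255)),copper=((6,100,70),(18,255,255)),purple=((130,90,50),(160,255,255)))
E
python3 - <<'E'
from h import *
im=cv2.imread('pics/top0.png')[:,:,::-1].copy(); m=robot.camera_model('top')
for n,z in (('yellow',.07),('blue',.04),('red',.038),('copper',.038),('purple',.05)):
    k,l,cs=mask(im,*COL[n])
    for i,s,c in cs:
        p=np.argwhere(l==i)[:,::-1]; P=plane(m,p,z)[:,:2].astype(np.float32)
        print(n,s,c.round(1),P.mean(0).round(4),[np.round(q,4).tolist() for q in cv2.minAreaRect(P)[:2]],round(cv2.minAreaRect(P)[2],1))
E
```

```text
yellow [132 226  18  12  80] [142.1 231.7] [0.453  0.2866] [[0.4531, 0.2899], [0.023, 0.0331]] 26.1
yellow [555 238   5  30  76] [557.9 255.9] [ 0.3917 -0.5881] [[0.3991, -0.5865], [0.0083, 0.0607]] 86.5
blue [   0   35   64   75 1472] [34.8 75.1] [0.8111 0.5436] [[0.8213, 0.5694], [0.1399, 0.1475]] 17.2
blue [ 127   84   65   56 2535] [158.8 112. ] [0.7218 0.262 ] [[0.7219, 0.2622], [0.104, 0.1267]] 14.2
blue [ 287  126   90   20 1012] [331.3 135. ] [ 0.6638 -0.1222] [[0.6625, -0.1226], [0.0309, 0.1995]] 3.5
red [343 139  19  12 194] [351.7 144.6] [ 0.642  -0.1672] [[0.642, -0.1671], [0.0238, 0.0408]] 4.5
copper [439 138  27 103 329] [451.1 198.1] [ 0.5203 -0.3817] [[0.5421, -0.385], [0.2273, 0.0265]] 6.8
copper [303 143  18   4  55] [311.3 144.7] [ 0.643  -0.0777] [[0.6435, -0.078], [0.0377, 0.0068]] 89.2
purple [149 183  20  22 297] [159.  193.5] [0.5368 0.2571] [[0.5352, 0.258], [0.0482, 0.0348]] 14.6
purple [ 93 225  25  21 360] [105.4 235.1] [0.4475 0.3727] [[0.4456, 0.374], [0.0455, 0.0438]] 16.9
purple [169 240  24  19 249] [179.8 249. ] [0.4156 0.2108] [[0.4141, 0.2106], [0.0459, 0.0276]] 47.9
```

Call:
arm_command([
  [[0.46, -0.2, -0.05], [0, 0, 0.34], 0.04],
  [[0.46, -0.2, -0.05], [0, 0, 0.34], 0.04],
  [[0.46, -0.2, -0.05], [0, 0, 0.34], 0.04],
  [[0.46, -0.2, -0.05], [0, 0, 0.34], 0.04],
  [[0.46, -0.2, -0.05], [0, 0, 0.34], 0.04],
])

```text
time: 0.6
tool_pos: [0.3718, -0.3073, 0.2508]
tool_rot: [-3.141, 0.0, 0.059]
contact_force: [1.3, -1.1, 0.5]
opening: 0.0563
grip_force: 0.0
```

```bash
cat > st.py <<'E'
from h import *
from scipy.spatial.transform import Rotation as Ro
def to(target,yaw):
    s=robot.observe(); R=Ro.from_euler('xyz',s['tool_rot']); 
    Rt=Ro.from_euler('xyz',[np.pi,0,yaw])
    print('t',round(s['time'],2),'pos',s['tool_pos'].round(4),'rot',s['tool_rot'].round(4),'F',s['contact_force'].round(1),'op',round(s['opening'],4),'grip',round(s['grip_force'],1))
    print('shift',R.inv().apply(np.array(target)-s['tool_pos']).round(4),'turn',(R.inv()*Rt).as_rotvec().round(4))
E
python3 -c "
from st import *
to([.55,-.12,.277],.06)"
```

```text
t 0.6 pos [ 0.3718 -0.3073  0.2508] rot [-3.1413e+00  3.0000e-04  5.9200e-02] F [ 1.3 -1.1  0.5] op 0.0563 grip 0.0
shift [ 0.189  -0.1765 -0.0262] turn [-0.0003  0.0003 -0.0008]
```

Call:
arm_command([
  [[0.19, -0.175, -0.026], [0, 0, 0], 0.04],
  [[0.19, -0.175, -0.026], [0, 0, 0], 0.04],
  [[0.19, -0.175, -0.026], [0, 0, 0], 0.04],
  [[0.19, -0.175, -0.026], [0, 0, 0], 0.04],
  [[0.19, -0.175, -0.026], [0, 0, 0], 0.04],
])

```text
time: 1.1
tool_pos: [0.5444, -0.128, 0.2757]
tool_rot: [-3.142, 0.001, 0.06]
contact_force: [1.0, -0.9, 0.3]
opening: 0.0403
grip_force: 0.0
```

Call:
arm_command([
  [[0, 0, 0], [0, 0, 0], 0.04],
  [[0, 0, 0], [0, 0, 0], 0.04],
  [[0, 0, 0], [0, 0, 0], 0.04],
  [[0, 0, 0], [0, 0, 0], 0.04],
  [[0, 0, 0], [0, 0, 0], 0.04],
])

```text
time: 1.6
tool_pos: [0.5428, -0.131, 0.2759]
tool_rot: [3.141, 0.0, 0.058]
contact_force: [0.3, 1.0, 1.2]
opening: 0.0397
grip_force: 0.0
```

```bash
python3 - <<'E'
from st import *
import pickle
to([.55,-.12,.277],.06)
m=robot.camera_model('wrist'); im=robot.read_camera('wrist'); cv2.imwrite('pics/w1.png',im[:,:,::-1]); pickle.dump(m,open('w1.pkl','wb'))
print(m['fx'],m['cx'],m['cy'],'cam',-m['R'].T@m['t'],m['R'])
for n,z in (('blue',.04),('red',.038),('copper',.038)):
    k,l,cs=mask(im,*COL[n],60)
    for i,s,c in cs:
        p=np.argwhere(l==i)[:,::-1]; P=plane(m,p,z,True)[:,:2].astype(np.float32)
        print(n,s,c.round(1),P.mean(0).round(4),[np.round(q,4).tolist() for q in cv2.minAreaRect(P)[:2]],round(cv2.minAreaRect(P)[2],1))
E
```

```text
t 1.6 pos [ 0.5428 -0.131   0.2759] rot [3.1415e+00 1.0000e-04 5.7700e-02] F [0.3 1.  1.2] op 0.0397 grip 0.0
shift [ 0.0078 -0.0105 -0.0011] turn [ 0.0001  0.0001 -0.0023]
325.19226210127806 278.0609308394148 212.23768421696718 cam [ 0.61210144 -0.12605672  0.43421447] [[ 5.73849957e-02 -9.98351918e-01  6.40649549e-04]
 [-9.64899883e-01 -5.52974363e-02  2.56730229e-01]
 [-2.56271690e-01 -1.53506257e-02 -9.66482891e-01]]
blue [   0   15   69   84 2575] [33.5 57.3] [0.7246 0.2461] [[0.7249, 0.2528], [0.1071, 0.1487]] 14.2
blue [ 195   74  165   24 2957] [274.9  84.3] [ 0.6659 -0.1194] [[0.6653, -0.1219], [0.0269, 0.1996]] 3.3
red [297  96  33  16 520] [313.1 103.4] [ 0.6448 -0.1667] [[0.6447, -0.1667], [0.0186, 0.0392]] 4.8
copper [223  95  35   5 169] [240.  97.] [ 0.6477 -0.0783] [[0.6478, -0.0783], [0.0051, 0.0414]] 1.7
copper [444 112  16 145 361] [449.5 180.4] [ 0.5638 -0.364 ] [[0.5539, -0.3668], [0.2075, 0.0265]] 13.1
```

View pics/w1.png

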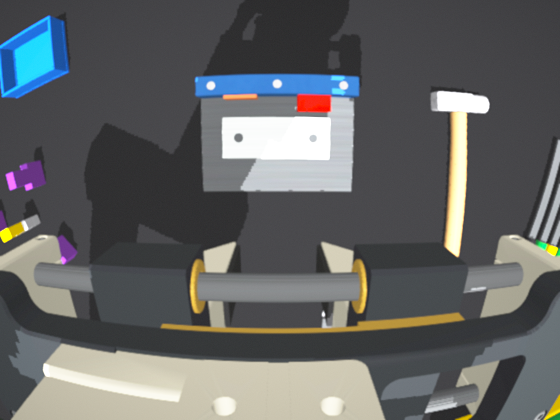

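The wrist view shows the jig clearly: fence (276,85), copper pad (240,97), red pad (313,103), blank (276,138). The sizes match. The box, the spacer and the purple parts are at the left edge. Next I'll measure the blank from this same picture and fly to the spacer.

```bash
python3 - <<'E'
from st import *
import pickle
m=pickle.load(open('w1.pkl','rb')); im=cv2.imread('pics/w1.png')
k=cv2.inRange(im,(190,190,190),(255,255,255)); k[:110]=0;k[170:]=0;k[:,:200]=0;k[:,350:]=0
p=np.argwhere(k>0)[:,::-1]; P=plane(m,p,.04,True)[:,:2].astype(np.float32); print('blank',cv2.minAreaRect(P))
y=.057; o=np.array([.6653,-.1219])-.0625*np.array([np.cos(y),np.sin(y)]); R=np.array([[np.cos(y),-np.sin(y)],[np.sin(y),np.cos(y)]])
print('jig',o,'blank in jig',(np.array(cv2.minAreaRect(P)[0])-o)@R)
to([.37,.24,.277],.45)
E
```

```text
blank ((0.597882866859436, -0.1361064612865448), (0.07295668125152588, 0.15597057342529297), 4.673730373382568)
jig [ 0.6029015  -0.12546057] blank in jig [-0.00561697 -0.01034269]
t 1.65 pos [ 0.5429 -0.1309  0.2759] rot [ 3.1414 -0.      0.0579] F [ 0.5 -0.2 -0.3] op 0.0402 grip 0.0
shift [-0.1512 -0.3803 -0.0011] turn [ 2.000e-04  0.000e+00 -3.921e-01]
```

Call:
arm_command([
  [[-0.14, -0.38, 0], [0, 0, -0.39], 0.04],
  [[-0.14, -0.38, 0], [0, 0, -0.39], 0.04],
  [[-0.14, -0.38, 0], [0, 0, -0.39], 0.04],
  [[-0.14, -0.38, 0], [0, 0, -0.39], 0.04],
  [[-0.14, -0.38, 0], [0, 0, -0.39], 0.04],
])

```text
time: 2.15
tool_pos: [0.4421, 0.1001, 0.2761]
tool_rot: [3.141, -0.001, 0.448]
contact_force: [0.7, 0.7, -0.0]
opening: 0.0401
grip_force: 0.0
```

```bash
python3 - <<'E'
from st import *
to([.385,.25,.277],.45)
E
```

```text
t 2.15 pos [0.4421 0.1001 0.2761] rot [ 3.1413e+00 -7.0000e-04  4.4820e-01] F [ 0.7  0.7 -0. ] op 0.0401 grip 0.0
shift [ 0.0135 -0.1598 -0.001 ] turn [ 0.0003 -0.0007 -0.0018]
```

Call:
arm_command([
  [[0.013, -0.155, 0], [0, 0, 0], 0.04],
  [[0.013, -0.155, 0], [0, 0, 0], 0.04],
  [[0.013, -0.155, 0], [0, 0, 0], 0.04],
  [[0.013, -0.155, 0], [0, 0, 0], 0.04],
  [[0.013, -0.155, 0], [0, 0, 0], 0.04],
])

```text
time: 2.65
tool_pos: [0.387, 0.245, 0.2759]
tool_rot: [3.141, -0.0, 0.452]
contact_force: [-0.2, -0.3, 0.7]
opening: 0.0399
grip_force: 0.0
```

```bash
python3 - <<'E'
from st import *
import pickle
to([.385,.25,.277],.45)
m=robot.camera_model('wrist'); im=robot.read_camera('wrist'); cv2.imwrite('pics/w2.png',im[:,:,::-1]); pickle.dump(m,open('w2.pkl','wb'))
print('cam',-m['R'].T@m['t'])
k,l,cs=mask(im,*COL['yellow'],60)
for i,s,c in cs:
    p=np.argwhere(l==i)[:,::-1]; P=plane(m,p,.072,True)[:,:2].astype(np.float32)
    print(s,c.round(1),P.mean(0).round(4),cv2.minAreaRect(P))
x,y,w,h=[int(v) for v in cs[int(np.argmax([s[4] for _,s,_ in cs]))][1][:4]]
crop=im[max(0,y-60):y+80,max(0,x-70):x+w+70]; print('crop origin',max(0,x-70),max(0,y-60),crop.shape)
cv2.imwrite('pics/w2c.png',cv2.resize(crop[:,:,::-1],None,fx=3.2,fy=3.2,interpolation=cv2.INTER_CUBIC))
E
```

```text
t 2.65 pos [0.387  0.245  0.2759] rot [ 3.1412e+00 -2.0000e-04  4.5240e-01] F [-0.2 -0.3  0.7] op 0.0399 grip 0.0
shift [ 0.0004 -0.0054 -0.0011] turn [ 0.0004 -0.0002  0.0024]
cam [0.44940371 0.27608614 0.43424814]
[255 108  23  18 349] [265.6 116.3] [0.4552 0.2937] ((0.4551614820957184, 0.2932841181755066), (0.018972894176840782, 0.024199949577450752), 25.22776985168457)
[190 262   9  51 202] [193.5 288. ] [0.2246 0.2874] ((0.22545450925827026, 0.28739863634109497), (0.07402240484952927, 0.010009225457906723), 21.195281982421875)
[359 262   8  51 203] [362.6 288. ] [0.3195 0.0916] ((0.320224404335022, 0.09217788279056549), (0.07408759742975235, 0.009271526709198952), 31.690441131591797)
[224 316 220  16 575] [352.3 325.7] [0.2631 0.0697] ((0.2552911341190338, 0.08786018937826157), (0.010322712361812592, 0.31451985239982605), 26.250268936157227)
[183 327  38   3  60] [201.5 328.1] [0.1701 0.2564] ((0.16991287469863892, 0.2565199136734009), (0.0029189540073275566, 0.05244806408882141), 26.441526412963867)
crop origin 154 256 (140, 360, 3)
```

View pics/w2c.png

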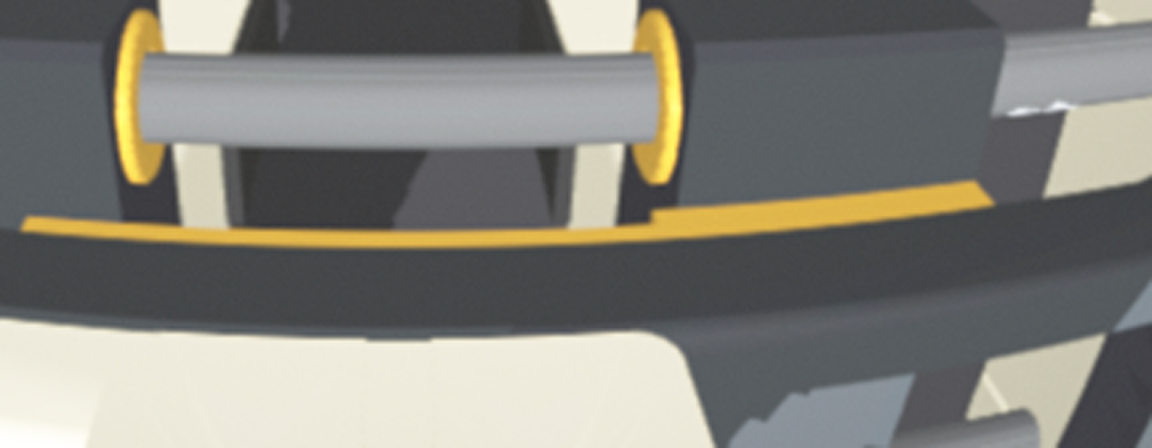

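The crop landed on the gripper trim, so it shows nothing useful. The mask in the same frame gives the handle at (265,116): a 19 x 24 mm rectangle centred on (0.455,0.293), yaw about 0.44. The top view agrees within 4 mm. I'll grip across the 24 mm width, since then no large turn is needed.

```bash
python3 - <<'E'
from st import *
to([.4550,.2935,.1],.44)
E
```

```text
t 2.7 pos [0.3876 0.2439 0.2758] rot [ 3.1409 -0.      0.4506] F [ 0.3 -0.4 -0. ] op 0.0399 grip 0.0
shift [ 0.0823 -0.0154  0.1758] turn [ 0.0007 -0.      0.0106]
```

Call:
arm_command([
  [[0.08, -0.015, 0.05], [0, 0, 0.01], 0.04],
  [[0.082, -0.015, 0.1], [0, 0, 0.01], 0.04],
  [[0.082, -0.015, 0.14], [0, 0, 0.01], 0.04],
  [[0.082, -0.015, 0.17], [0, 0, 0.01], 0.04],
  [[0.082, -0.015, 0.175], [0, 0, 0.01], 0.04],
])

```text
time: 3.2
tool_pos: [0.4528, 0.29, 0.0952]
tool_rot: [3.141, 0.012, 0.437]
contact_force: [-0.7, -0.5, 1.0]
opening: 0.0402
grip_force: 0.0
```

Call:
arm_command([
  [[0, 0, 0], [0, 0, 0], 0.04],
  [[0, 0, 0], [0, 0, 0], 0.04],
  [[0, 0, 0], [0, 0, 0], 0.04],
  [[0, 0, 0], [0, 0, 0], 0.04],
  [[0, 0, 0], [0, 0, 0], 0.04],
])

```text
time: 3.7
tool_pos: [0.4553, 0.2938, 0.1022]
tool_rot: [3.141, -0.002, 0.44]
contact_force: [0.6, 0.1, 0.1]
opening: 0.0401
grip_force: 0.0
```

```bash
python3 - <<'E'
from st import *
to([.4550,.2935,.042],.44)
m=robot.camera_model('wrist'); im=robot.read_camera('wrist')
cv2.imwrite('pics/w3.png',im[:,:,::-1])
print('cam',-m['R'].T@m['t'])
k,l,cs=mask(im,*COL['yellow'],100)
for i,s,c in cs:
    p=np.argwhere(l==i)[:,::-1]; P=plane(m,p,.072,True)[:,:2].astype(np.float32)
    print(s,c.round(1),P.mean(0).round(4),cv2.minAreaRect(P))
E
```

```text
t 3.7 pos [0.4553 0.2938 0.1022] rot [ 3.1414e+00 -2.5000e-03  4.4000e-01] F [0.6 0.1 0.1] op 0.0401 grip 0.0
shift [-0.0005  0.0001  0.0602] turn [ 0.0002 -0.0025 -0.    ]
cam [0.51775932 0.32391849 0.26071382]
[ 257  216   43   42 1594] [278.1 237.5] [0.4583 0.2958] ((0.45867976546287537, 0.29602259397506714), (0.026683948934078217, 0.02604035846889019), 25.097461700439453)
[190 262   9  51 197] [193.4 288.5] [0.4009 0.3314] ((0.4015856683254242, 0.3316516876220703), (0.03844854235649109, 0.004934946075081825), 21.526885986328125)
[359 262   8  51 200] [362.7 288.5] [0.4491 0.2288] ((0.44980087876319885, 0.2291230410337448), (0.038487568497657776, 0.004593184683471918), 29.86297607421875)
[303 315 151  16 475] [385.9 323.8] [0.4308 0.1957] ((0.4297342896461487, 0.19865655899047852), (0.0052498700097203255, 0.11662445962429047), 25.416156768798828)
[163 325  86   6 138] [207.8 328.2] [0.3746 0.3117] ((0.37360429763793945, 0.3138275146484375), (0.0014880317030474544, 0.06276719272136688), 25.28141975402832)
```

View pics/w3.png

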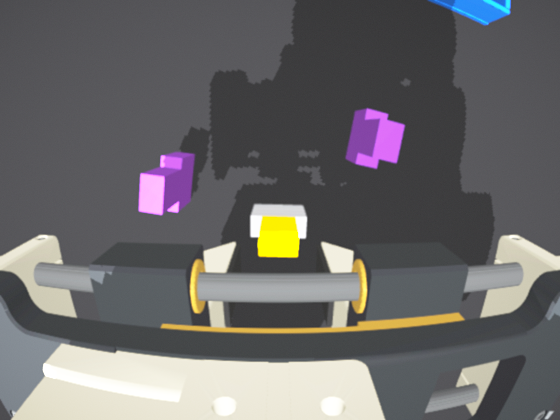

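The handle is at (278,237), centred between the fingers. The computed centre is (0.454,0.294) and the yaw matches. Descending and gripping.

Call:
arm_command([
  [[-0.001, 0, 0.02], [0, 0, 0], 0.04],
  [[-0.001, 0, 0.04], [0, 0, 0], 0.04],
  [[-0.001, 0, 0.055], [0, 0, 0], 0.04],
  [[-0.001, 0, 0.059], [0, 0, 0], 0.04],
  [[-0.001, 0, 0.059], [0, 0, 0], 0.04],
])

```text
time: 4.25
tool_pos: [0.4537, 0.2931, 0.0416]
tool_rot: [3.142, 0.001, 0.44]
contact_force: [0.5, -0.0, 0.2]
opening: 0.0403
grip_force: 0.0
```

Call:
arm_command([
  [[0, 0, 0], [0, 0, 0], 0.04],
  [[0, 0, 0], [0, 0, 0], 0.015],
  [[0, 0, 0], [0, 0, 0], 0.015],
  [[0, 0, 0], [0, 0, 0], 0.015],
  [[0, 0, 0], [0, 0, 0], 0.015],
], squeeze=30)

```text
time: 4.75
tool_pos: [0.4542, 0.2932, 0.0424]
tool_rot: [3.142, -0.001, 0.44]
contact_force: [-0.5, -0.7, 4.0]
opening: 0.0239
grip_force: 30.0
```

Call:
arm_command([
  [[0, 0, 0], [0, 0, 0], 0.015],
  [[0, 0, -0.02], [0, 0, 0], 0.015],
  [[0, 0, -0.06], [0, 0, 0], 0.015],
  [[0, 0, -0.1], [0, 0, 0], 0.015],
  [[0, 0, -0.12], [0, 0, 0], 0.015],
])

```text
time: 5.25
tool_pos: [0.4547, 0.2935, 0.1646]
tool_rot: [3.141, -0.003, 0.44]
contact_force: [0.5, 0.6, -2.7]
opening: 0.024
grip_force: 30.0
```

```bash
python3 - <<'E'
from st import *
to([.55,-.08,.18],.057)
E
```

```text
t 5.25 pos [0.4547 0.2935 0.1646] rot [ 3.1415 -0.0035  0.4398] F [ 0.5  0.6 -2.7] op 0.024 grip 30.0
shift [-0.0728  0.3785 -0.0156] turn [-0.0005 -0.0035  0.3828]
```

Call:
arm_command([
  [[-0.073, 0.378, -0.03], [0, 0, 0.383], 0.015],
  [[-0.073, 0.378, -0.03], [0, 0, 0.383], 0.015],
  [[-0.073, 0.378, -0.03], [0, 0, 0.383], 0.015],
  [[-0.073, 0.378, -0.03], [0, 0, 0.383], 0.015],
  [[-0.073, 0.378, -0.03], [0, 0, 0.383], 0.015],
])

```text
time: 5.75
tool_pos: [0.515, 0.0496, 0.1808]
tool_rot: [-3.142, 0.001, 0.057]
contact_force: [1.2, 0.4, -2.2]
opening: 0.0238
grip_force: 30.0
```

```bash
python3 - <<'E'
from st import *
to([.56,-.08,.18],.057)
E
```

```text
t 5.75 pos [0.515  0.0496 0.1808] rot [-3.1415e+00  1.2000e-03  5.6900e-02] F [ 1.2  0.4 -2.2] op 0.0238 grip 30.0
shift [0.0376 0.132  0.0008] turn [-0.0001  0.0012 -0.0001]
```

Call:
arm_command([
  [[0.038, 0.126, 0], [0, 0, 0], 0.015],
  [[0.038, 0.126, 0], [0, 0, 0], 0.015],
  [[0.038, 0.126, 0], [0, 0, 0], 0.015],
  [[0.038, 0.126, 0], [0, 0, 0], 0.015],
  [[0.038, 0.126, 0], [0, 0, 0], 0.015],
])

```text
time: 6.25
tool_pos: [0.5598, -0.0724, 0.1802]
tool_rot: [-3.141, 0.002, 0.055]
contact_force: [-0.1, 0.9, -2.6]
opening: 0.0236
grip_force: 30.0
```

```bash
python3 - <<'E'
from st import *
import pickle
to([.56,-.08,.18],.057)
m=robot.camera_model('wrist'); im=robot.read_camera('wrist'); cv2.imwrite('pics/w4.png',im[:,:,::-1]); pickle.dump(m,open('w4.pkl','wb'))
print('cam',-m['R'].T@m['t'])
for n,z in (('blue',.04),('red',.038),('copper',.038)):
    k,l,cs=mask(im,*COL[n],60)
    for i,s,c in cs:
        p=np.argwhere(l==i)[:,::-1]; P=plane(m,p,z,True)[:,:2].astype(np.float32)
        print(n,s,c.round(1),P.mean(0).round(4),[np.round(q,4).tolist() for q in cv2.minAreaRect(P)[:2]],round(cv2.minAreaRect(P)[2],1))
cv2.imwrite('pics/w4c.png',cv2.resize(im[40:300,160:480,::-1],None,fx=2.3,fy=2.3,interpolation=cv2.INTER_CUBIC))
E
```

```text
t 6.25 pos [ 0.5598 -0.0724  0.1802] rot [-3.1405e+00  2.2000e-03  5.5100e-02] F [-0.1  0.9 -2.6] op 0.0236 grip 30.0
shift [-0.0002  0.0076  0.0002] turn [-0.0011  0.0022 -0.0019]
cam [ 0.62940284 -0.06781801  0.3383917 ]
blue [   0    1   61  104 2896] [33.4 45.5] [0.7297 0.2159] [[0.7301, 0.2304], [0.1072, 0.1058]] 14.1
blue [ 230   78  208   35 4300] [320.7  92.3] [ 0.6654 -0.1058] [[0.6658, -0.1217], [0.0264, 0.1994]] 3.3
red [359 109  45  21 867] [381.  118.9] [ 0.6453 -0.164 ] [[0.6453, -0.1644], [0.0187, 0.0447]] 3.2
copper [268 105  45   6 260] [289.5 107.5] [ 0.6482 -0.0771] [[0.6482, -0.0775], [0.0047, 0.0401]] 3.5
copper [513 132  15 104 579] [521.  182.6] [ 0.5994 -0.3512] [[0.5971, -0.3515], [0.1229, 0.0108]] 5.8
```

View pics/w4c.png

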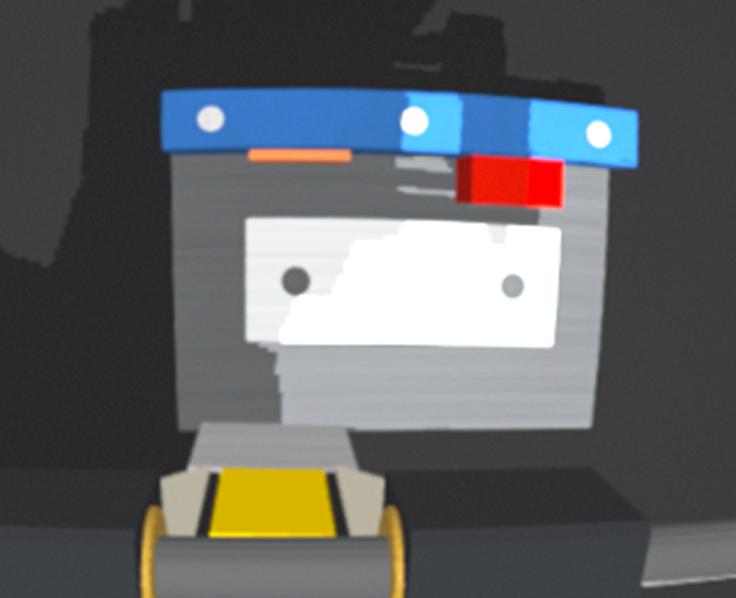

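The view shows fence, copper pad (orange), red pad, blank and held spacer. In crop pixels, the blank's corners are about (246,218), (560,228), (554,347), (246,342), and the spacer's lower front edge runs (203,423) to (347,427).

```bash
python3 - <<'E'
from st import *
import pickle
m=pickle.load(open('w4.pkl','rb'))
f=lambda pts,z: plane(m,np.array(pts)/2.3+[160,40],z,True)[:,:2]
yaw=.057; R=np.array([[np.cos(yaw),-np.sin(yaw)],[np.sin(yaw),np.cos(yaw)]])
fc=np.mean([[.6653,-.1219],[.6658,-.1217]],0); o=fc-R@[.0625,0]
B=f([(246,218),(560,228),(554,347),(246,342)],.04); print('jig',o,'blank jig mm',((B-o)@R*1e3).round(1).tolist(),((B-o)@R*1e3).mean(0))
F=f([(162,92),(637,110),(637,166),(162,153)],.04);print('fence jig',((F-o)@R*1e3).round(1).tolist())
C=f([(249,150),(350,152),(350,160),(249,161)],.038);print('copper',((C-o)@R*1e3).round(1).tolist())
D=f([(457,155),(563,160),(562,207),(457,201)],.038);print('red',((D-o)@R*1e3).round(1).tolist())
S=f([(203,423),(347,427)],.138); T=np.array([.5598,-.0724]); y=.0551;Rt=np.array([[np.cos(y),-np.sin(y)],[np.sin(y),np.cos(y)]])
print('spacer front edge rel tool mm',((S-T)@Rt*1e3).round(1).tolist())
E
```

```text
jig [ 0.6031515  -0.12536057] blank jig mm [[22.5, 66.2], [21.7, -63.8], [-29.0, -64.2], [-27.6, 66.6]] [-3.09484723  1.20348137]
fence jig [[74.0, 99.3], [75.3, -99.4], [50.8, -99.7], [49.2, 99.4]]
copper [[49.8, 65.0], [49.3, 24.9], [46.0, 24.9], [45.4, 65.0]]
red [[49.6, -18.7], [50.5, -65.2], [30.6, -65.2], [30.7, -19.0]]
spacer front edge rel tool mm [[8.3, 20.1], [7.1, -20.4]]
```

```bash
python3 - <<'E'
from st import *
to([.6355,-.0784,.12],.06)
E
```

```text
t 6.3 pos [ 0.5597 -0.0715  0.1805] rot [-3.1406e+00  1.9000e-03  5.6600e-02] F [-0.1 -1.  -2.2] op 0.024 grip 30.0
shift [0.0754 0.0113 0.0603] turn [-0.001   0.0019 -0.0034]
```

Call:
arm_command([
  [[0.03, 0.005, 0], [0, 0, -0.003], 0.015],
  [[0.06, 0.01, 0], [0, 0, -0.003], 0.015],
  [[0.075, 0.011, 0.02], [0, 0, -0.003], 0.015],
  [[0.075, 0.011, 0.05], [0, 0, -0.003], 0.015],
  [[0.075, 0.011, 0.06], [0, 0, -0.003], 0.015],
])

```text
time: 6.8
tool_pos: [0.6338, -0.0764, 0.1177]
tool_rot: [-3.139, 0.006, 0.062]
contact_force: [0.4, -0.0, -2.8]
opening: 0.0239
grip_force: 30.0
```

Call:
arm_command([
  [[0, 0, 0], [0, 0, 0], 0.015],
  [[0, 0, 0], [0, 0, 0], 0.015],
  [[0, 0, 0], [0, 0, 0], 0.015],
  [[0, 0, 0], [0, 0, 0], 0.015],
  [[0, 0, 0], [0, 0, 0], 0.015],
])

```text
time: 7.3
tool_pos: [0.6362, -0.0789, 0.1223]
tool_rot: [3.141, -0.002, 0.06]
contact_force: [-0.3, -0.3, -2.2]
opening: 0.0235
grip_force: 30.0
```

```bash
python3 - <<'E'
from st import *
for i in range(3):
    to([.6355,-.0784,.085],.06); im=robot.read_camera('wrist') 
cv2.imwrite('pics/w5c.png',cv2.resize(im[60:330,160:480,::-1],None,fx=2.2,fy=2.2,interpolation=cv2.INTER_CUBIC))
im=robot.read_camera('wrist')
E
```

```text
t 7.3 pos [ 0.6362 -0.0789  0.1223] rot [ 3.141e+00 -1.600e-03  5.970e-02] F [-0.3 -0.3 -2.2] op 0.0235 grip 30.0
shift [-0.0008 -0.0006  0.0373] turn [ 0.0006 -0.0016 -0.0003]
t 7.35 pos [ 0.6361 -0.0789  0.122 ] rot [ 3.1412e+00 -1.2000e-03  5.9600e-02] F [ 0.4  0.7 -2.5] op 0.0237 grip 30.0
shift [-0.0007 -0.0006  0.037 ] turn [ 0.0004 -0.0012 -0.0004]
t 7.4 pos [ 0.6361 -0.079   0.1218] rot [ 3.1413e+00 -8.0000e-04  5.9600e-02] F [ 1.3 -0.5 -1.7] op 0.0237 grip 30.0
shift [-0.0005 -0.0006  0.0368] turn [ 0.0003 -0.0008 -0.0004]
```

View pics/w5c.png

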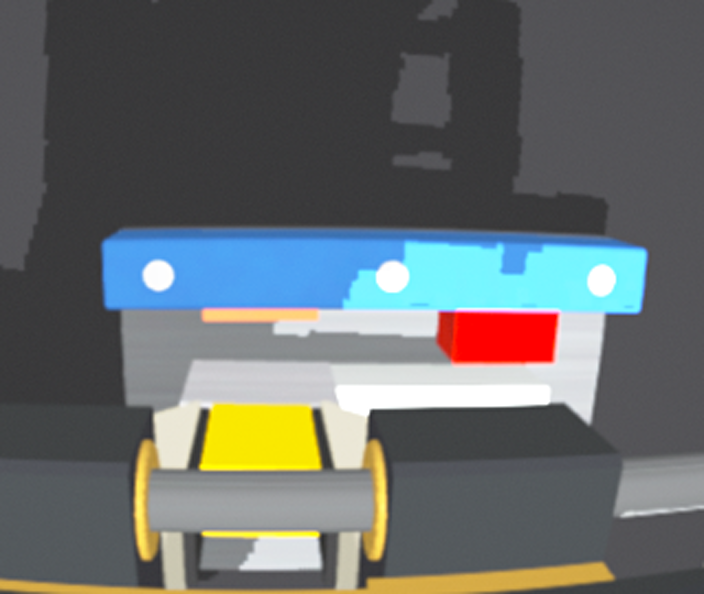

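The held spacer (crop 190–337 at the bottom edge) lies in front of the copper pad (203–318), with the gap ahead of it and the red pad well clear. I'll descend slowly.

Call:
arm_command([
  [[-0.001, 0, 0.008], [0, 0, 0], 0.015],
  [[-0.001, 0, 0.02], [0, 0, 0], 0.015],
  [[-0.001, 0, 0.032], [0, 0, 0], 0.015],
  [[-0.001, 0, 0.042], [0, 0, 0], 0.015],
  [[-0.001, 0, 0.05], [0, 0, 0], 0.015],
])

```text
time: 8.0
tool_pos: [0.6344, -0.0787, 0.0695]
tool_rot: [-3.141, 0.002, 0.06]
contact_force: [0.5, 0.3, -2.7]
opening: 0.0239
grip_force: 30.0
```

Call:
arm_command([
  [[0, 0, 0.004], [0, 0, 0], 0.015],
  [[0, 0, 0.008], [0, 0, 0], 0.015],
  [[0, 0, 0.011], [0, 0, 0], 0.015],
  [[0, 0, 0.014], [0, 0, 0], 0.015],
  [[0, 0, 0.016], [0, 0, 0], 0.015],
])

```text
time: 8.5
tool_pos: [0.6351, -0.0789, 0.0553]
tool_rot: [3.141, -0.0, 0.06]
contact_force: [0.3, 0.1, -2.9]
opening: 0.024
grip_force: 30.0
```

```bash
python3 - <<'E'
from st import *
to([.6355,-.0784,.0524],.06)
E
```

```text
t 8.5 pos [ 0.6351 -0.0789  0.0553] rot [ 3.1414e+00 -4.0000e-04  5.9800e-02] F [ 0.3  0.1 -2.9] op 0.024 grip 30.0
shift [ 0.0005 -0.0005  0.0029] turn [ 0.0002 -0.0004 -0.0002]
```

No contact with anything so far. Set down the last 3 mm gently.

Call:
arm_command([
  [[0, 0, 0.001], [0, 0, 0], 0.015],
  [[0, 0, 0.0015], [0, 0, 0], 0.015],
  [[0, 0, 0.002], [0, 0, 0], 0.015],
  [[0, 0, 0.0025], [0, 0, 0], 0.015],
  [[0, 0, 0.003], [0, 0, 0], 0.015],
])

```text
time: 9.0
tool_pos: [0.635, -0.0789, 0.0524]
tool_rot: [3.141, -0.0, 0.06]
contact_force: [-0.5, 0.1, 1.8]
opening: 0.0238
grip_force: 30.0
```

Call:
arm_command([
  [[0, 0, 0.0003], [0, 0, 0], 0.015],
  [[0, 0, 0.0006], [0, 0, 0], 0.015],
  [[0, 0, 0.0006], [0, 0, 0], 0.015],
  [[0, 0, 0.0006], [0, 0, 0], 0.015],
  [[0, 0, 0.0006], [0, 0, 0], 0.015],
])

```text
time: 9.5
tool_pos: [0.6352, -0.0789, 0.0524]
tool_rot: [3.141, -0.001, 0.06]
contact_force: [-2.8, -0.1, 5.5]
opening: 0.0237
grip_force: 30.0
```

Seated on the bed (Fz is up by 8 N). I'll slide it lightly up to the copper pad before letting go.

Call:
arm_command([
  [[0.0005, 0, -0.0004], [0, 0, 0], 0.015],
  [[0.001, 0, -0.0004], [0, 0, 0], 0.015],
  [[0.0015, 0, -0.0004], [0, 0, 0], 0.015],
  [[0.002, 0, -0.0004], [0, 0, 0], 0.015],
  [[0.0025, 0, -0.0004], [0, 0, 0], 0.015],
])

```text
time: 10.0
tool_pos: [0.6376, -0.0789, 0.0524]
tool_rot: [3.141, -0.0, 0.06]
contact_force: [-2.4, -0.3, 6.4]
opening: 0.0241
grip_force: 30.0
```

Call:
arm_command([
  [[0.0003, 0, 0], [0, 0, 0], 0.015],
  [[0.0006, 0, 0], [0, 0, 0], 0.015],
  [[0.0009, 0, 0], [0, 0, 0], 0.015],
  [[0.0012, 0, 0], [0, 0, 0], 0.015],
  [[0.0012, 0, 0], [0, 0, 0], 0.015],
])

```text
time: 10.5
tool_pos: [0.6382, -0.0789, 0.0524]
tool_rot: [3.141, 0.001, 0.06]
contact_force: [-5.1, -0.2, 6.6]
opening: 0.024
grip_force: 30.0
```

Contact with the pad is at the expected place, so I'll let go and retreat upward.

Call:
arm_command([
  [[-0.0005, 0, 0], [0, 0, 0], 0.015],
  [[-0.0005, 0, 0], [0, 0, 0], 0.026],
  [[-0.0005, 0, 0], [0, 0, 0], 0.032],
  [[-0.0005, 0, 0], [0, 0, 0], 0.04],
  [[-0.0005, 0, 0], [0, 0, 0], 0.04],
])

```text
time: 11.0
tool_pos: [0.6381, -0.0787, 0.0517]
tool_rot: [3.142, 0.0, 0.06]
contact_force: [0.1, -0.6, -0.2]
opening: 0.0392
grip_force: 0.0
```

Call:
arm_command([
  [[0, 0, -0.01], [0, 0, 0], 0.04],
  [[0, 0, -0.03], [0, 0, 0], 0.04],
  [[0, 0, -0.06], [0, 0, 0], 0.04],
  [[0, 0, -0.09], [0, 0, 0], 0.04],
  [[-0.02, 0, -0.1], [0, 0, 0], 0.04],
])

```text
time: 11.5
tool_pos: [0.6211, -0.0803, 0.1563]
tool_rot: [3.139, -0.008, 0.06]
contact_force: [1.0, -1.2, -0.3]
opening: 0.04
grip_force: 0.0
```

Call:
arm_command([
  [[-0.05, 0.04, 0], [0, 0, 0], 0.02],
  [[-0.1, 0.045, 0], [0, 0, 0], 0.0],
  [[-0.12, 0.045, 0], [0, 0, 0], 0.0],
  [[-0.12, 0.045, 0], [0, 0, 0], 0.0],
  [[-0.12, 0.045, 0], [0, 0, 0], 0.0],
])

```text
time: 12.0
tool_pos: [0.5017, -0.1324, 0.1533]
tool_rot: [3.141, -0.002, 0.059]
contact_force: [0.8, -0.1, 0.5]
opening: 0.0049
grip_force: 0.0
```

```bash
python3 - <<'E'
from st import *
import pickle
o=np.array([.60315,-.12536]); y=.06; R=np.array([[np.cos(y),-np.sin(y)],[np.sin(y),np.cos(y)]])
im=robot.read_camera('wrist')
m=robot.camera_model('wrist'); im=robot.read_camera('wrist'); cv2.imwrite('pics/w6c.png',cv2.resize(im[60:320,160:480,::-1],None,fx=2.3,fy=2.3,interpolation=cv2.INTER_CUBIC)); pickle.dump(m,open('w6.pkl','wb'))
p=o+R@[-.055,.001]; print('pre-push xy',p)
to([*p,.15],.06)
E
```

```text
pre-push xy [ 0.54818901 -0.12765982]
t 12.1 pos [ 0.5025 -0.1321  0.1527] rot [ 3.1407e+00 -2.0000e-03  6.0100e-02] F [-0.1 -0.7  0.9] op 0.0005 grip 0.0
shift [ 0.0458 -0.0017  0.0028] turn [ 0.0009 -0.002   0.0001]
```

View pics/w6c.png

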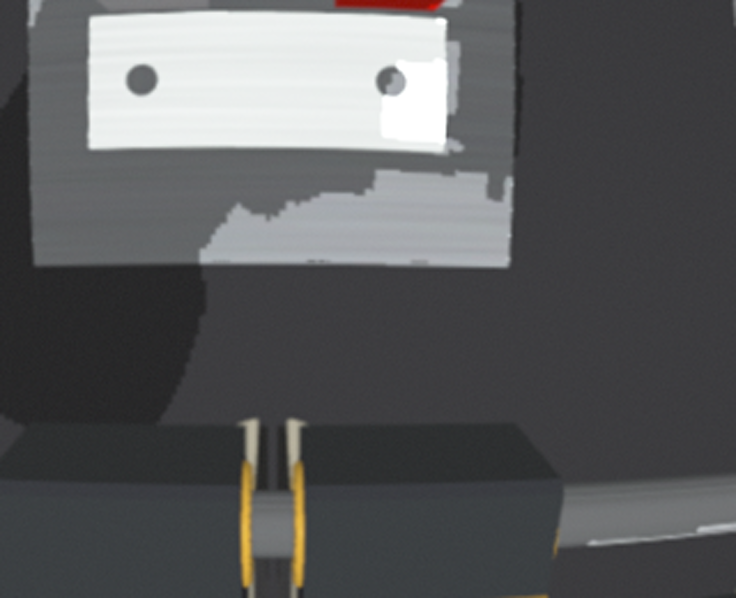

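The blank is undisturbed at crop (268,80); the crop cuts off the spacer. I'll check the spacer by mask in the top view, then go down behind the blank.

```bash
python3 - <<'E'
from st import *
o=np.array([.60315,-.12536]); y=.06; R=np.array([[np.cos(y),-np.sin(y)],[np.sin(y),np.cos(y)]])
m=robot.camera_model('wrist'); im=robot.read_camera('wrist')
for nm,im,mm,w in (('wrist',im,m,True),('top',robot.read_camera('top'),robot.camera_model('top'),False)):
    k,l,cs=mask(im,*COL['yellow'],30)
    for i,s,c in cs:
        P=plane(mm,np.argwhere(l==i)[:,::-1],.082,w)[:,:2]; J=(P-o)@R*1e3
        if abs(J).max()<200: print(nm,s,'jig mm min',J.min(0).round(1),'max',J.max(0).round(1),cv2.minAreaRect(J.astype(np.float32))[2])
E
```

```text
wrist [ 198   24   39   32 1120] jig mm min [21.8 29.5] max [46.4 57.1] 88.69364166259766
top [308 139  12  12  83] jig mm min [21.3 31.6] max [44.2 56.5] 85.59862518310547
```

Call:
arm_command([
  [[0.046, -0.002, 0.02], [0, 0, 0], 0.0],
  [[0.046, -0.002, 0.06], [0, 0, 0], 0.0],
  [[0.046, -0.002, 0.09], [0, 0, 0], 0.0],
  [[0.046, -0.002, 0.115], [0, 0, 0], 0.0],
  [[0.046, -0.002, 0.125], [0, 0, 0], 0.0],
])

```text
time: 12.7
tool_pos: [0.5461, -0.1263, 0.0241]
tool_rot: [-3.14, 0.004, 0.061]
contact_force: [0.1, -0.6, 0.9]
opening: 0.0004
grip_force: 0.0
```

```bash
python3 - <<'E'
from st import *
to([.5482,-.1277,.018],.06)
E
```

```text
t 12.7 pos [ 0.5461 -0.1263  0.0241] rot [-3.1398  0.0041  0.0608] F [ 0.1 -0.6  0.9] op 0.0004 grip 0.0
shift [0.0021 0.0016 0.0061] turn [-0.0018  0.0041  0.0008]
```

The spacer stands upright in place: handle outer face at jig x = 46, y about 44. Lower a little more, then push.

Call:
arm_command([
  [[0, 0, 0.003], [0, 0, 0], 0.0],
  [[0, 0, 0.006], [0, 0, 0], 0.0],
  [[0, 0, 0.009], [0, 0, 0], 0.0],
  [[0.004, 0, 0.009], [0, 0, 0], 0.0],
  [[0.008, 0, 0.009], [0, 0, 0], 0.0],
])

```text
time: 13.2
tool_pos: [0.5556, -0.127, 0.0189]
tool_rot: [3.141, -0.001, 0.06]
contact_force: [0.0, 0.3, 0.2]
opening: 0.0002
grip_force: 0.0
```

Call:
arm_command([
  [[0.001, 0, 0], [0, 0, 0], 0.0],
  [[0.003, 0, 0], [0, 0, 0], 0.0],
  [[0.005, 0, 0], [0, 0, 0], 0.0],
  [[0.007, 0, 0], [0, 0, 0], 0.0],
  [[0.009, 0, 0], [0, 0, 0], 0.0],
])

```text
time: 13.7
tool_pos: [0.5639, -0.1262, 0.018]
tool_rot: [3.142, 0.0, 0.06]
contact_force: [-2.6, -0.6, 1.6]
opening: 0.0003
grip_force: 0.9
```

Call:
arm_command([
  [[0.001, 0, 0], [0, 0, 0], 0.0],
  [[0.002, 0, 0], [0, 0, 0], 0.0],
  [[0.003, 0, 0], [0, 0, 0], 0.0],
  [[0.004, 0, 0], [0, 0, 0], 0.0],
  [[0.005, 0, 0], [0, 0, 0], 0.0],
])

```text
time: 14.2
tool_pos: [0.5688, -0.1259, 0.018]
tool_rot: [-3.142, 0.0, 0.06]
contact_force: [-1.9, -0.0, 0.9]
opening: 0.0004
grip_force: 1.0
```

```bash
python3 - <<'E'
from st import *
to([.573,-.1272,.018],.06)
E
```

```text
t 14.2 pos [ 0.5688 -0.1259  0.018 ] rot [-3.1415e+00  3.0000e-04  5.9800e-02] F [-1.9 -0.   0.9] op 0.0004 grip 1.0
shift [ 0.0042  0.0016 -0.    ] turn [-0.      0.0003 -0.0002]
```

Call:
arm_command([
  [[0.0008, 0, 0], [0, 0, 0], 0.0],
  [[0.0016, 0, 0], [0, 0, 0], 0.0],
  [[0.0024, 0, 0], [0, 0, 0], 0.0],
  [[0.0032, 0, 0], [0, 0, 0], 0.0],
  [[0.0036, 0, 0], [0, 0, 0], 0.0],
])

```text
time: 14.7
tool_pos: [0.5719, -0.1257, 0.018]
tool_rot: [-3.141, 0.001, 0.06]
contact_force: [-5.5, 0.3, 2.9]
opening: 0.0005
grip_force: 2.6
```

Call:
arm_command([
  [[0.0004, 0, 0], [0, 0, 0], 0.0],
  [[0.0008, 0, 0], [0, 0, 0], 0.0],
  [[0.0012, 0, 0], [0, 0, 0], 0.0],
  [[0.0016, 0, 0], [0, 0, 0], 0.0],
  [[0.002, 0, 0], [0, 0, 0], 0.0],
])

```text
time: 15.2
tool_pos: [0.5719, -0.1256, 0.018]
tool_rot: [-3.141, 0.005, 0.06]
contact_force: [-13.7, -1.9, 9.1]
opening: 0.0005
grip_force: 6.5
```

Call:
arm_command([
  [[0.0005, 0, 0], [0, 0, 0], 0.0],
  [[0.001, 0, 0], [0, 0, 0], 0.0],
  [[0.0015, 0, 0], [0, 0, 0], 0.0],
  [[0.0018, 0, 0], [0, 0, 0], 0.0],
  [[0.0018, 0, 0], [0, 0, 0], 0.0],
])

```text
time: 15.7
tool_pos: [0.5719, -0.1256, 0.018]
tool_rot: [-3.14, 0.009, 0.06]
contact_force: [-18.9, -2.6, 12.5]
opening: 0.0005
grip_force: 9.4
```

```bash
python3 - <<'E'
from st import *
to([.573,-.1272,.018],.06)
m=robot.camera_model('wrist'); im=robot.read_camera('wrist'); print(m['cx'],-m['R'].T@m['t'],m['R'].tolist())
cv2.imwrite('pics/w7c.png',cv2.resize(im[0:240,120:440,::-1],None,fx=2.4,fy=2.4,interpolation=cv2.INTER_CUBIC))
import pickle; pickle.dump(m,open('w7.pkl','wb'))
t=robot.read_camera('scene'); cv2.imwrite('pics/s7c.png',cv2.resize(t[200:300,160:300,::-1],None,fx=5,fy=5,interpolation=cv2.INTER_CUBIC))
E
```

```text
t 15.7 pos [ 0.5719 -0.1256  0.018 ] rot [-3.1402  0.0092  0.0601] F [-18.9  -2.6  12.5] op 0.0005 grip 9.4
shift [ 0.001   0.0017 -0.    ] turn [-0.0014  0.0092  0.0001]
278.0609308394148 [ 0.6425957  -0.12065864  0.17570417] [[0.059729079824623395, -0.9982142386239502, -0.0008779702238876146], [-0.9623804465546433, -0.057818434082592525, 0.26548240011255964], [-0.26505907475993357, -0.015012078092229061, -0.964115306588773]]
```

View pics/w7c.png

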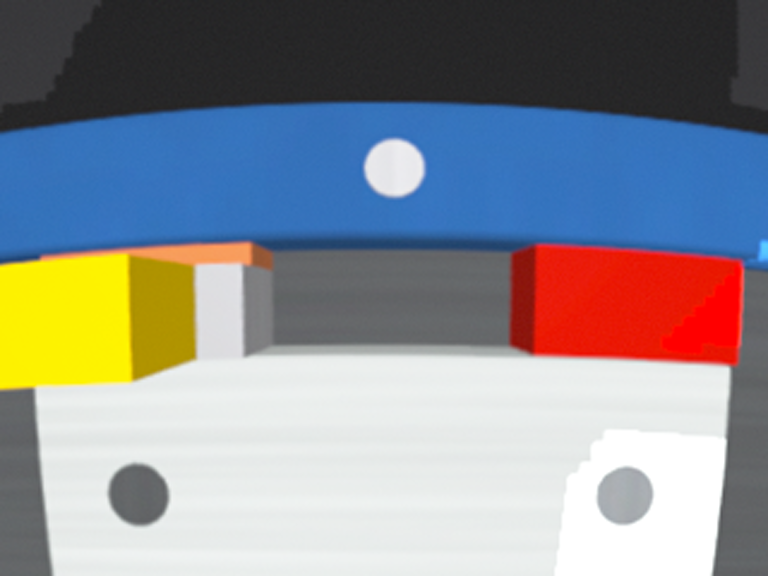

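The blank (edge at row 350) is flush against both the red pad and the spacer, and the spacer sits tight on the copper pad with no visible gaps. Press slightly firmer, confirm it holds steady, then hand in.

Call:
arm_command([
  [[0.0005, 0, 0], [0, 0, 0], 0.0],
  [[0.001, 0, 0], [0, 0, 0], 0.0],
  [[0.0015, 0, 0], [0, 0, 0], 0.0],
  [[0.0015, 0, 0], [0, 0, 0], 0.0],
  [[0.0015, 0, 0], [0, 0, 0], 0.0],
])

```text
time: 16.3
tool_pos: [0.5718, -0.1256, 0.018]
tool_rot: [-3.14, 0.012, 0.06]
contact_force: [-23.8, -3.8, 17.1]
opening: 0.0004
grip_force: 12.2
```

Call:
arm_command([
  [[0, 0, 0], [0, 0, 0], 0.0],
  [[0, 0, 0], [0, 0, 0], 0.0],
  [[0, 0, 0], [0, 0, 0], 0.0],
  [[0, 0, 0], [0, 0, 0], 0.0],
  [[0, 0, 0], [0, 0, 0], 0.0],
])

```text
time: 16.8
tool_pos: [0.5718, -0.1256, 0.018]
tool_rot: [-3.14, 0.012, 0.06]
contact_force: [-23.9, -3.9, 16.7]
opening: 0.0007
grip_force: 12.2
```

```bash
python3 -c "
from cell import robot
print(robot.hand_in())"
```

```text
the job is handed in; nothing more can be done
None
```

The spacer stands upright on the bed in front of the thin copper pad and has been let go; the blank is flush against it and the red pad, held there with about 24 N, and the job was handed in at about 17 s.

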